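Wake the touch mixer and hold a culture tube pressed in its cup

ROBOT

A 6-joint arm with a two-finger parallel gripper is mounted at the origin on the work surface; the furniture and walls round the work are solid. World frame = base frame: x ahead of the robot, y to its left, z up, the work surface at z = 0. Lengths are in m, angles in rad, forces in N, time in s.
With the tool pointing down it reaches from about 0.325 to 0.85 m from the base axis. Payload 15.5 kg.
Tool frame: the origin (TCP) lies midway between the tips of the shut fingers; the grasp point (between the pads) lies 19 mm behind it (ctrl.grip_point_offset is the distance from the TCP to the grasp point, in m); z points along the fingers, x is the direction in which the jaws open and shut, and the axes are right-handed (so a half turn about z gives the same grasp; the last joint's range is limited). The gripper opens to 91 mm and grips with 3 to 60 N. Pads are 32 mm wide; open, the fingers measure 118 mm over their backs; the gripper's body (76 mm by 178 mm) begins 60 mm behind the grasp point.
Start: joints at [-1.236, 0.494, 1.345, -0, 1.302, -0.096], TCP at [0.26, -0.568, 0.214] pointing down, gripper open.
Joint ranges: [-2.91, 2.91], [-0.82, 2.16], [0.22, 2.67], [-1.22, 4.37], [0.12, 2.79], [-3.08, 3.08]. Speed limits (rad/s): [1.89, 1.89, 2.57, 3.01, 3.01, 3.01].

INTERFACE

Orientations are given as [roll, pitch, yaw] about the fixed x, y, z axes, in that order (R = Rz(yaw) Ry(pitch) Rx(roll)).
In Python, from rig import ctrl, jaws, viewer, hand_in, masks_of, landmark_of gives the robot as it stands. Calls block until the motion is done:
- ctrl.goto(position, orientation): joint-space move of the TCP to a pose.
- ctrl.line_to(position, ori=None, feed=0.15): straight line of the TCP; ori=None keeps the orientation; feed is the mean speed in m/s.
- ctrl.set_joints(angles): joint-space move.
- jaws.command_gripper(opening): opening from 0.0 (shut) to 1.0 (fully open); the grip force is fixed at half the most; returns when the fingers have stopped.
- ctrl.dwell(seconds).
- ctrl.ik(position, orientation): joint angles nearest the present ones, or None.
- ctrl.sense(): the state.
- viewer.read_camera(name): name is "scene" or "top" or "wrist"; returns the picture (420x560x3 uint8, red, green, blue); there is no depth.
- viewer.camera_params(name): a dict with "fov_y" (degrees; the focal length in pixels is half the picture's height over the tangent of half this angle, whatever the lens; pixels are square), "cx", "cy" (the principal point, pixels), "pose" (4x4, takes a point from camera to world coordinates); the wrist camera has in their place "hand_eye" (4x4, takes a point from camera to tool coordinates, whose origin is the TCP and whose axes are the tool frame's). Camera axes: x right, y up, looking along -z (the intrinsics and any distortion apply to the point x, -y, -z); pixel columns grow to the right and rows downward; lengths in m; the calibration is good to about 2 mm. The wrist camera is an equidistant fisheye: a pixel r from the principal point sees the ray r / f radians off the axis. A picture is of the moment at which its call begins: read the wrist's pose just before it. camera_params takes no time and is no camera call.
A pose or a line that the arm cannot do raises ctrl.PlanningError and nothing moves.
- hand_in(): hands the job in, once; it reports no verdict.
Trained networks look in the newest picture that a camera, given by its name, has taken for a name from the list of things; names that differ only in an ending like _2 or _b are one class to them, and where a whole thing is asked for, a point or a joint stands for the part that bears it (a point fixed in the world has none). Each returns a list of dicts, best first, with "confidence" (0 to 1); they miss things now and then, are a little off and sometimes report something else, mostly with a low value. They report only what shows in the picture. A call takes as long as a camera call.
- masks_of(camera, target): "pixels" (420x560 bool, what is visible of it).
- landmark_of(camera, target): "centre" ([x, y, z] in m, in the coordinates of the camera as it stood for that picture, good to about 4 mm: a listed point, or the origin of a listed thing).
The state is a dict: "t": time; "qpos": joint angles; "dq": joint speeds; "tau": joint torques, N m; "position": TCP position; "ee_rot": TCP orientation; "contact_force": force on the tool from outside, world axes, zero at the start; "ft_torque": the same for the moment, N m; "finger_gap": opening from 0.0 (shut) to 1.0 (fully open).
Only numpy, scipy, OpenCV 4.12 (cv2) and the standard library are available. Lean on these libraries where they do the work, as an engineer would, in place of code of your own. Each camera call takes 0.05 s, during which the arm holds its last target.

TASK

First wake the small bench mixer by pressing its hinged front paddle right down to its stop with the gripper's fingertips, and let it spring back up. Then take the culture tube that stands alone at one end of the rack, stand its lower end upright in the mixer's round rubber cup and press the spring-loaded cup down about 6 mm, half of its travel and never to the bottom, pushing with the tube only; keep it there for at least three seconds and finish still gripping the tube and holding the cup down. Leave the two other tubes, the beaker and the timer where they stand.

Things in the scene. Friction and masses are not known exactly. Their poses are not given: they have to be found in the camera images.
- mixer: Touch mixer, a fixed white bench device 150 mm long (its x), 100 mm wide (y). Origin: centre of its underside on the table. Its -x end is the low front (deck 44 mm high) with the grey paddle; its rear half is 69 mm high and carries, on a grey round turret (60 to 68 mm across, top 76 mm above the table), the black rubber cup, centred 30 mm towards +x of the origin. Its z points up.
- paddle (a joint): Angle of the paddle in rad: 0 up (rest), 0.20 down on its stop. Hinged along mixer y at 20 mm in front of the mixer's origin (mixer x = -20 mm), its free edge is at mixer x = -70 mm. A spring lifts it back; at 38 mm from the hinge it takes about 2 N to start and 6 N to reach the stop, where that point has dropped 7.6 mm.
- paddle_pad (a point): Point on the paddle's top face to press, 38 mm from the hinge, in the middle of the ribbed part, 64 mm above the table when up. The paddle is a flat grey plate 50 mm long (mixer x), 60 mm wide (mixer y), 6 mm thick. It moves with the paddle.
- cup (a joint): How far the cup is pressed down, in m: 0 up (rest), 0.012 at the bottom. The spring takes about 1 N to start and 1 N more for every mm (about 7 N at 6 mm, 13 N at the bottom).
- cup_floor (a point): Centre of the cup's flat inner floor, 98 mm above the table when up; it goes down with the cup. The cup is round, 38 mm across outside, 24 mm across inside, its rim 12 mm above this floor. The visible gap between the cup's underside and the turret is 12 mm when up and 6 mm when rightly pressed.
- tube_alone: The tube to use: capped culture tube, 132 mm long, standing upright and alone at one end of the rack, the other two being together at the other end, about 120 mm or more away. Origin: centre of its lower end; z runs up along it. Clear round barrel 15 mm in diameter, its top 20 mm is an opaque cap 18 mm in diameter, to grip from above (cap centre 122 mm from the origin). 18 to 31 g. In the rack it has about 2 mm of side play.
- tube_rack: Fixed moulded tube rack 66 mm (x) by 192 mm (y) by 56 mm high, with 2 rows of 6 square holes of about 19 mm, 30 mm apart. Origin: centre of its underside. Tubes stand on its base plate 4 mm above the table, so that their tops are 136 mm above the table. The tube to use is at x = +15, y = +73.5 mm in its frame.
- tube_other_0: One of the two other culture tubes, same size, at the other end of the rack. Origin: centre of its lower end. Leave it.
- tube_other_1: The second other culture tube, near the first. Origin: centre of its lower end. Leave it.
- beaker: Small open clear beaker, 48 mm across, 58 mm high, standing on the table. Origin: centre of its underside. Leave it.
- timer: Small white bench timer 62 x 64 x 19 mm, lying on the table. Origin: centre of its underside. Leave it.

How it is judged:
By the outcome, as a careful person would: the job done as asked, in the order asked, and still so for the second after the job is handed in, while the arm keeps its last pose, push and grip.
It also fails if it takes over 61 s, if anything falls off the work surface, if the arm or the gripper's body presses on something with over 40 N, if the wrist force passes 120 N, or if a joint passes its speed limit or range.

## Working session

There is one attempt and no reset: what is moved stays moved. The work goes in short steps, each a Python script; the robot and the scene stay as the last script left them, time stands still between calls to the robot, and variables do not carry over. Pictures are saved under pics/ and viewed, and the job is handed in when it is done.

```bash
mkdir -p pics; ls; cat > h.py <<'E'
import numpy as np, cv2
from rig import ctrl, jaws, viewer, hand_in, masks_of, landmark_of
np.set_printoptions(precision=4,suppress=True)
def snap(cam,name):
    im=viewer.read_camera(cam); cv2.imwrite('pics/'+name+'.png',im[:,:,::-1]); return im
def lm(cam,t):
    T=np.array(viewer.camera_params(cam)['pose'])
    return [(round(d['confidence'],2),(T[:3,:3]@np.array(d['centre'])+T[:3,3]).round(4)) for d in landmark_of(cam,t)]
E
python3 - <<'E'
from h import *
s=ctrl.sense(); print(s)
print(viewer.camera_params('scene'),viewer.camera_params('top'),viewer.camera_params('wrist'), ctrl.grip_point_offset)
for c in ['scene','top']:
    snap(c,c+'0')
    for t in ['mixer','paddle_pad','cup_floor','tube_alone','tube_rack','tube_other_0','beaker','timer']: print(c,t,lm(c,t))
print(ctrl.sense()['t'])
E
```

```text
pics
{'t': 0.0, 'qpos': array([-1.2365,  0.4942,  1.3461,  0.    ,  1.3025, -0.0955]), 'dq': array([-0.0008, -0.0015, -0.0001,  0.0026,  0.0012,  0.0009]), 'tau': array([ -0.0005, -87.8832, -38.1846,   0.0706,   0.0532,  -0.0002]), 'position': array([ 0.2603, -0.5678,  0.2133]), 'ee_rot': array([-3.1414,  0.0012, -1.141 ]), 'contact_force': array([0.0728, 0.1695, 0.7484]), 'ft_torque': array([-0.0289, -0.0057,  0.0114]), 'finger_gap': 0.9999700498939461}
{'fov_y': 47.372734510815846, 'cx': 275.89662815601156, 'cy': 215.56000171891495, 'pose': array([[-0.7164,  0.516 , -0.4696,  0.0407],
       [-0.6976, -0.5384,  0.4728,  0.3997],
       [-0.0089,  0.6663,  0.7456,  0.7598],
       [ 0.    ,  0.    ,  0.    ,  1.    ]])} {'fov_y': 54.77452624834453, 'cx': 282.8088977650942, 'cy': 212.4667211877178, 'pose': array([[ 0.0281,  0.995 , -0.0958,  0.3807],
       [-0.9995,  0.0294,  0.0122, -0.011 ],
       [ 0.015 ,  0.0954,  0.9953,  1.0188],
       [ 0.    ,  0.    ,  0.    ,  1.    ]])} {'fov_y': 65.70646984690485, 'cx': 275.520413140312, 'cy': 209.32231421227715, 'hand_eye': array([[ 
[... 497 characters left out ...]
, 0.1308, 0.0043]))]
scene tube_other_0 [(0.28, array([ 0.5733, -0.1683,  0.0974]))]
scene beaker []
scene timer [(0.74, array([ 0.3777, -0.0277,  0.0002]))]
top mixer [(0.75, array([0.5309, 0.1814, 0.0027]))]
top paddle_pad [(0.9, array([ 0.4908, -0.1406,  0.0642])), (0.24, array([ 0.3505, -0.2021, -0.0047]))]
top cup_floor [(0.8, array([ 0.5725, -0.1609,  0.099 ]))]
top tube_alone [(0.49, array([0.5382, 0.0612, 0.0029]))]
top tube_rack [(0.6, array([ 0.548 ,  0.1347, -0.0035]))]
top tube_other_0 [(0.53, array([0.5635, 0.209 , 0.0037])), (0.49, array([0.5326, 0.1773, 0.0024]))]
top beaker [(0.56, array([ 0.3517, -0.2021, -0.0026]))]
top timer [(0.86, array([ 0.3765, -0.0296,  0.001 ]))]
0.9
```

View pics/scene0.png

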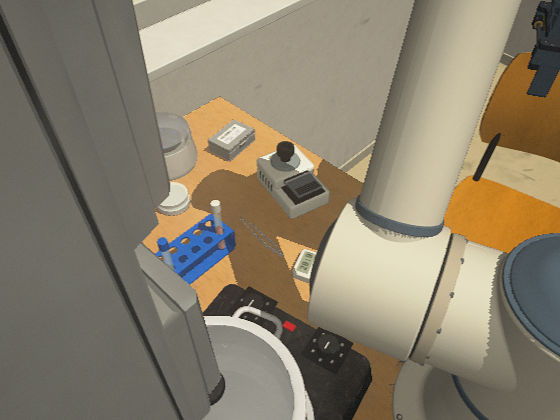

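View pics/top0.png

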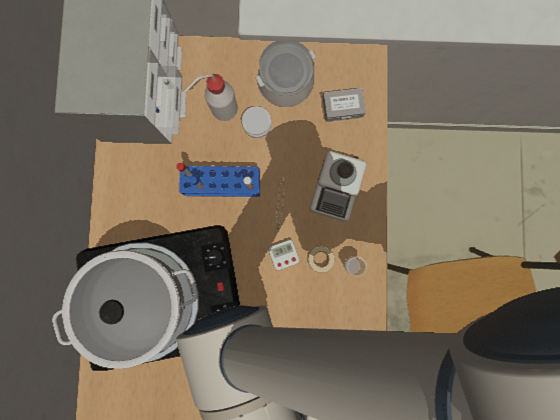

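The scene picture shows the lone white-capped tube near (216,205), with the mixer's cup at (285,150) and its paddle at (303,188). In the top picture the lone tube is at (248,181), the two others at (181,167) and (198,183), the cup at (345,170) and the paddle at (333,203). The top view's "mixer" landmark is a false hit on the rack. Next I'll take wrist views from two places.

```bash
cat >> h.py <<'E'
from scipy.spatial.transform import Rotation as Ro
PI=np.pi
def toolT():
    s=ctrl.sense(); T=np.eye(4); T[:3,:3]=Ro.from_euler('xyz',s['ee_rot']).as_matrix(); T[:3,3]=s['position']; return T
def wcam():
    T=toolT()@np.array(viewer.camera_params('wrist')['hand_eye']); return T
def wsnap(name): 
    T=wcam(); im=snap('wrist',name); np.save('pics/'+name+'_T.npy',T); return T,im
def wlm(T,t):
    return [(round(d['confidence'],2),(T[:3,:3]@np.array(d['centre'])+T[:3,3]).round(4)) for d in landmark_of('wrist',t)]
def wproj(T,P):
    p=viewer.camera_params('wrist'); f=210/np.tan(np.radians(p['fov_y']/2))
    c=np.linalg.inv(T)@np.append(P,1); x,y,z=c[0],-c[1],-c[2]; r=np.hypot(x,y); th=np.arctan2(r,z)
    return np.array([p['cx']+f*th*x/r,p['cy']+f*th*y/r])
def wray(T,uv):
    p=viewer.camera_params('wrist'); f=210/np.tan(np.radians(p['fov_y']/2))
    d=np.array(uv,float)-[p['cx'],p['cy']]; r=np.hypot(*d); th=r/f
    v=np.array([np.sin(th)*d[0]/r,-np.sin(th)*d[1]/r,-np.cos(th)]); return T[:3,3],T[:3,:3]@v
def pproj(cam,P):
    p=viewer.camera_params(cam); f=210/np.tan(np.radians(p['fov_y']/2))
    c=np.linalg.inv(np.array(p['pose']))@np.append(P,1); return np.array([p['cx']+f*c[0]/-c[2],p['cy']+f*-c[1]/-c[2]])
def pray(cam,uv):
    p=viewer.camera_params(cam); f=210/np.tan(np.radians(p['fov_y']/2)); T=np.array(p['pose'])
    v=T[:3,:3]@np.array([(uv[0]-p['cx'])/f,-(uv[1]-p['cy'])/f,-1]); return T[:3,3],v/np.linalg.norm(v)
def tri(rays):
    A=np.zeros((3,3));b=np.zeros(3)
    for o,d in rays:
        M=np.eye(3)-np.outer(d,d);A+=M;b+=M@o
    X=np.linalg.solve(A,b); return X,[np.linalg.norm((np.eye(3)-np.outer(d,d))@(X-o)) for o,d in rays]
YAW=-0.272
DN=[PI,0,YAW]
E
python3 - <<'E'
from h import *
ctrl.goto([0.52,-0.06,0.30],DN); jaws.command_gripper(0.5)
print(ctrl.sense()['t'])
T,im=wsnap('w1')
for t in ['paddle_pad','cup_floor','tube_alone','tube_rack','mixer']: print(t,wlm(T,t))
s=ctrl.sense();print(s['t'],s['position'],s['qpos'])
E
```

```text
3.8
paddle_pad [(0.85, array([ 0.493 , -0.1367,  0.0655]))]
cup_floor [(0.67, array([ 0.5712, -0.1606,  0.1001]))]
tube_alone [(0.79, array([0.5384, 0.0605, 0.0017]))]
tube_rack [(0.75, array([0.5531, 0.1358, 0.0022]))]
mixer [(0.67, array([ 0.5427, -0.1538,  0.0008]))]
4.1 [ 0.52 -0.06  0.3 ] [-0.229   0.2714  1.4629  0.      1.4073  0.043 ]
```

View pics/w1.png

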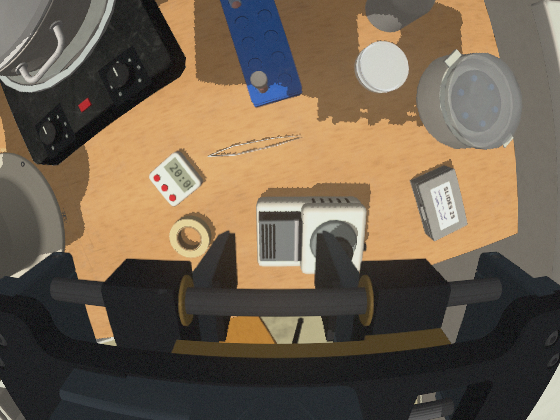

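Wrist view 1 shows the mixer at (312,235), the paddle at (280,238) and the cup partly hidden by a finger at (335,240). The lone tube's cap is at (259,79) at the rack's near end. It agrees with the fixed cameras within about 4 mm. I'll shut the jaws, take the second wrist view above the paddle, and triangulate.

```bash
python3 - <<'E'
from h import *
ctrl.goto([0.489,-0.139,0.20],DN); jaws.command_gripper(0.0)
T,im=wsnap('w2')
for t in ['paddle_pad','cup_floor','tube_alone','tube_rack','mixer']: print(t,wlm(T,t))
s=ctrl.sense();print(s['t'],s['position'],s['contact_force'],s['finger_gap'])
E
```

```text
paddle_pad [(0.59, array([ 0.4923, -0.1377,  0.0619]))]
cup_floor [(0.71, array([ 0.5693, -0.1627,  0.0996]))]
tube_alone [(0.41, array([0.5357, 0.0594, 0.0047]))]
tube_rack []
mixer [(0.83, array([ 0.5445, -0.1554, -0.0015])), (0.19, array([ 0.5728, -0.1619,  0.098 ]))]
5.7833 [ 0.489 -0.139  0.2  ] [ 0.3195 -0.7035 -0.1494] 0.008046158757999253
```

View pics/w2.png

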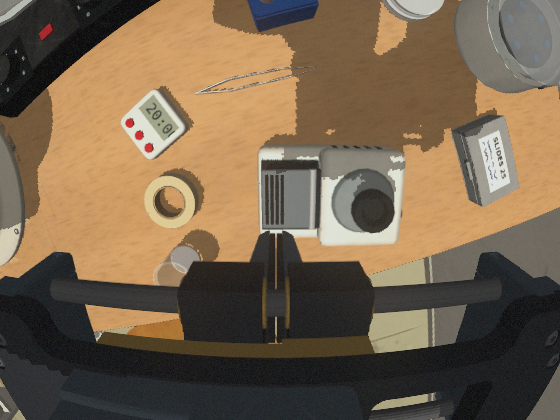

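Wrist view 2 shows the paddle at (289,195), the cup rim at (374,211) and the shut fingers over the front half of the mixer. I'll check the estimates by triangulation and by drawing the predicted outlines on the pictures.

```bash
python3 - <<'E'
from h import *
pad=np.array([.4905,-.1385,.064]);cup=np.array([.5715,-.1625,.110])
yaw=np.arctan2(*(cup-pad)[:2][::-1]);print('yaw',yaw,np.linalg.norm((cup-pad)[:2]))
T=np.load('pics/w2_T.npy')
# cup rim ellipse in w2: dark blob
for n,pr in [('w2',lambda P:wproj(T,P)),('w1',lambda P:wproj(np.load('pics/w1_T.npy'),P)),('top0',lambda P:pproj('top',P)),('scene0',lambda P:pproj('scene',P))]:
    im=cv2.imread(f'pics/{n}.png'); k=3; im=cv2.resize(im,None,fx=k,fy=k,interpolation=cv2.INTER_CUBIC)
    a=np.linspace(0,2*PI,40)
    def poly(pts,c): cv2.polylines(im,[np.array([(pr(P)+.5)*k for P in pts]).round().astype(int)],True,c,1)
    R=np.array([[np.cos(yaw),-np.sin(yaw)],[np.sin(yaw),np.cos(yaw)]])
    poly([cup+[.019*np.cos(x),.019*np.sin(x),0] for x in a],(0,255,0))
    poly([cup+[.012*np.cos(x),.012*np.sin(x),0] for x in a],(0,255,255))
    hp=pad[:2]+R@[.038,0]
    poly([np.append(hp+R@np.array(q),.064) for q in [(0,.03),(-.05,.03),(-.05,-.03),(0,-.03)]],(0,0,255))
    tube=np.array([.537,.0605]); poly([np.append(tube+.009*np.array([np.cos(x),np.sin(x)]),.136) for x in a],(255,0,255))
    c1=(pr(cup)*k).astype(int); c2=(pr(np.append(tube,.136))*k).astype(int)
    def crop(c,w=200,h=200): 
        x0=max(0,min(c[0]-w,im.shape[1]-2*w));y0=max(0,min(c[1]-h,im.shape[0]-2*h)); return im[y0:y0+2*h,x0:x0+2*w]
    cv2.imwrite(f'pics/ov_{n}.png',np.hstack([crop(c1),crop(c2)]))
E
cd pics; python3 -c "
import cv2,numpy as np
a=[cv2.resize(cv2.imread(f'ov_{n}.png'),(800,400)) for n in ['w2','w1','top0','scene0']]
cv2.imwrite('ovA.png',cv2.resize(np.vstack(a[:2]),(800,800))[:,:]);
cv2.imwrite('ovA.png',cv2.resize(np.vstack(a[:2]),(600,600)));cv2.imwrite('ovB.png',cv2.resize(np.vstack(a[2:]),(600,600)))"
```

```text
yaw -0.28805544705062575 0.08448076704197235
```

```bash
cd pics; python3 -c "
import cv2,numpy as np
for n in ['w2','w1','top0','scene0']: print(cv2.imread(f'ov_{n}.png').shape)
a=[cv2.resize(cv2.imread(f'ov_{n}.png'),(800,400)) for n in ['w2','w1','top0','scene0']]
cv2.imwrite('ovA.png',cv2.resize(np.vstack(a[:2]),(600,600)))"
```

```text
(400, 800, 3)
(400, 800, 3)
(400, 800, 3)
(400, 800, 3)
```

View pics/ov_w2.png

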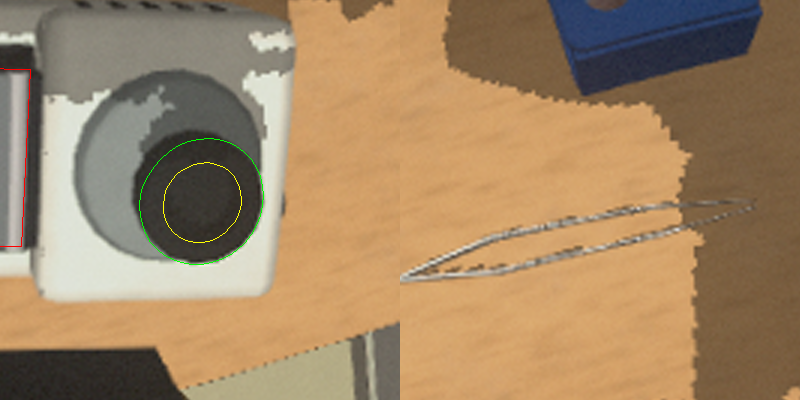

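View pics/ov_top0.png

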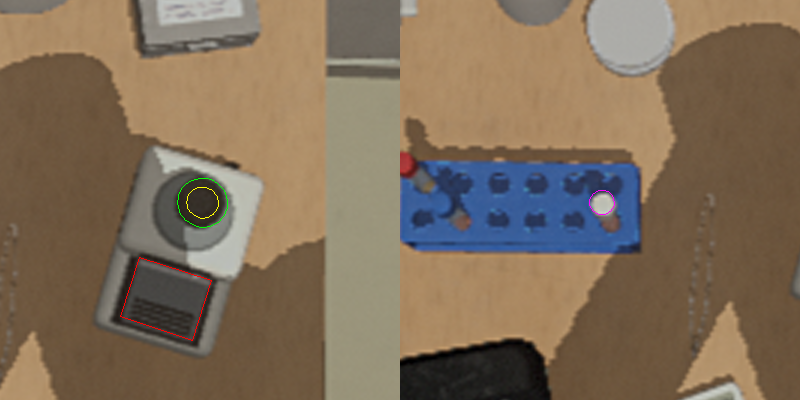

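View pics/ov_scene0.png

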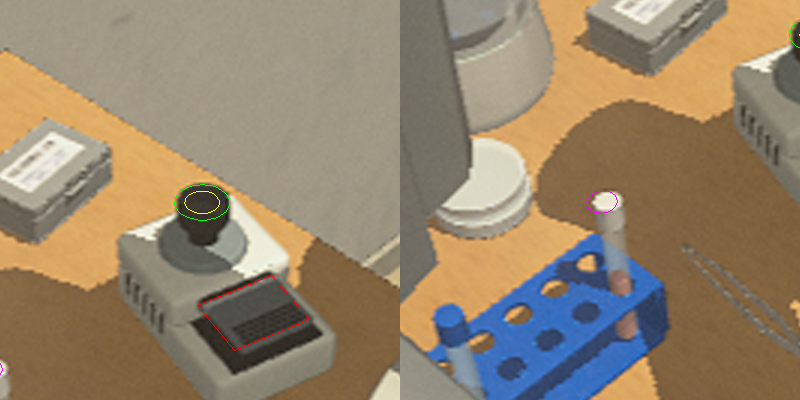

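View pics/ov_w1.png

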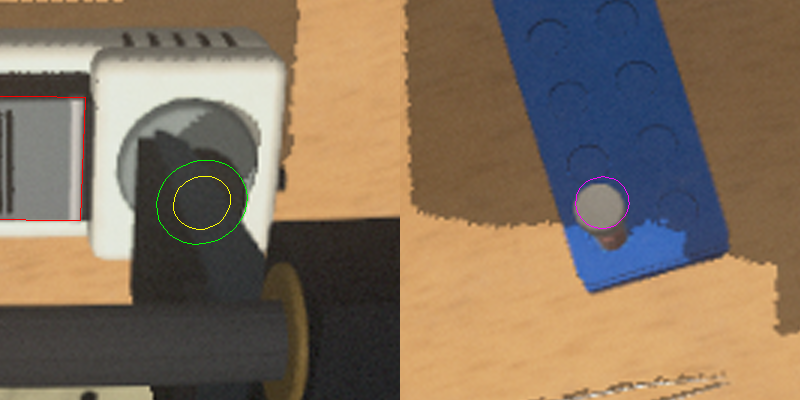

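The outlines match the cup, paddle and cap within 1–2 mm, and the lone tube is confirmed. Now I'll press the paddle with the shut fingertips, watching the force.

```bash
python3 - <<'E'
from h import *
p=[0.488,-0.1385]
ctrl.line_to(p+[0.072],feed=0.12)
f0=ctrl.sense()['contact_force'][2]
print('f0',f0)
for z in [.066,.063,.061,.059,.0575,.0565,.0555,.0545,.0535,.0525,.0515,.0505]:
    ctrl.line_to(p+[z],feed=0.02)
    s=ctrl.sense(); f=s['contact_force'][2]-f0
    print(round(s['t'],2),z,s['position'],s['contact_force'].round(1),round(f,2))
    if f>14: break
snap('scene','press')
s=ctrl.sense();print(s['t'],s['position'],s['contact_force'])
E
```

```text
f0 -0.5359967264041701
7.45 0.066 [ 0.488  -0.1385  0.0659] [-0.  -0.2 -0.3] 0.28
7.75 0.063 [ 0.4882 -0.1386  0.063 ] [ 0.  -1.4  1.6] 2.12
8.0 0.061 [ 0.4881 -0.1385  0.061 ] [ 0.6 -0.5  3.7] 4.2
8.25 0.059 [ 0.4881 -0.1386  0.0591] [0.1 0.5 5. ] 5.53
8.5 0.0575 [ 0.4882 -0.1386  0.0576] [-0.5  0.3  6. ] 6.52
8.75 0.0565 [ 0.4883 -0.1386  0.0568] [-0.4  1.   7.7] 8.2
9.0 0.0555 [ 0.4884 -0.1386  0.0563] [-3.1  1.9 21.6] 22.15
9.05 [ 0.4883 -0.1386  0.0563] [-2.5149  0.6625 21.3727]
```

The stop is reached: the force jumped from 8 to 22 N at TCP z = 56.3 mm, where 56.4 mm was expected. I'll release the paddle, open the jaws and go above the tube.

```bash
python3 - <<'E'
from h import *
ctrl.line_to([0.488,-0.1385,0.18],feed=0.15)
snap('scene','released')
jaws.command_gripper(0.55)
ctrl.goto([0.537,0.0605,0.20],DN)
T,im=wsnap('w3')
print(wlm(T,'tube_alone')); print(wlm(T,'cup_floor'))
m=masks_of('wrist','tube_alone')
for d in m[:2]: 
    ys,xs=np.nonzero(d['pixels']); print(d['confidence'],xs.min(),xs.max(),ys.min(),ys.max())
s=ctrl.sense();print(s['t'],s['position'],s['contact_force'],s['finger_gap'])
a=np.linspace(0,2*PI,40)
im=cv2.imread('pics/w3.png'); im=cv2.resize(im,None,fx=3,fy=3)
cv2.polylines(im,[np.array([(wproj(T,[.537+.009*np.cos(x),.0605+.009*np.sin(x),.136])+.5)*3 for x in a]).astype(int)],True,(0,255,0),1)
c=(wproj(T,[.537,.0605,.136])*3).astype(int);print(c/3)
cv2.imwrite('pics/ov_w3.png',im[max(0,c[1]-200):c[1]+200,c[0]-300:c[0]+300])
p=cv2.imread('pics/press.png')[120:240,220:360];q=cv2.imread('pics/released.png')[120:240,220:360]
cv2.imwrite('pics/pr.png',cv2.resize(np.hstack([p,q]),None,fx=2.8,fy=2.8))
E
```

```text
[(0.77, array([0.5368, 0.0613, 0.0037]))]
[]
0.6 263 284 191 233
12.0 [0.5369 0.0593 0.1999] [ 0.0567 -0.2832  0.4361] 0.5531870472650265
[274.6667 221.3333]
```

View pics/ov_w3.png

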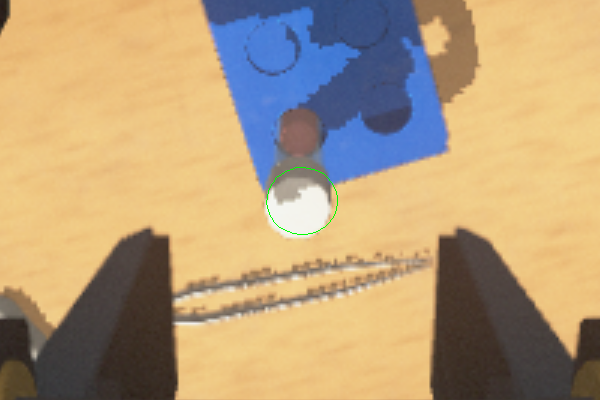

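View pics/pr.png

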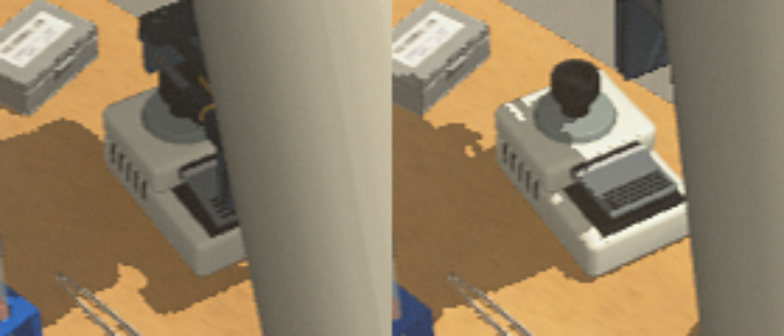

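The released picture shows the paddle back up (right half, near (625,185)), where the pressed one was down. In w3 the cap is within 2 px of the prediction, about (273,223). I'll triangulate the cap from w1 and w3, then grasp it.

```bash
python3 - <<'E'
from h import *
T1=np.load('pics/w1_T.npy');T3=np.load('pics/w3_T.npy'); P=np.array([.537,.0605,.136])
u1=wproj(T1,P)+[-.7,1];u3=wproj(T3,P)+[-1.3,2]
X,r=tri([wray(T1,u1),wray(T3,u3)]);print(X,r)
print(ctrl.sense()['position'])
c=np.array([.5367,.0615]) if np.linalg.norm(X[:2]-[.5367,.0615])>.004 else X[:2]
print(c)
g=0.126-ctrl.grip_point_offset
ctrl.line_to([c[0],c[1],g+.04],feed=.12)
ctrl.line_to([c[0],c[1],g],feed=.06)
s=ctrl.sense();print(s['t'],s['position'],s['contact_force'])
f0=s['contact_force']
jaws.command_gripper(0.0); s=ctrl.sense();print(s['t'],s['position'],s['contact_force'],s['finger_gap'])
snap('top','grip_top');snap('scene','grip_scene'); wsnap('grip_w')
E
```

```text
[0.5359 0.0596 0.1372] [np.float64(0.0001692925958946865), np.float64(0.00016929259589468524)]
[0.5369 0.0593 0.1999]
[0.5359 0.0596]
13.4083 [0.536  0.0596 0.1073] [0.4907 1.0275 0.521 ]
14.0167 [0.5359 0.0596 0.1073] [-0.1319  0.5545  1.5787] 0.18999183133771527
```

View pics/grip_w.png

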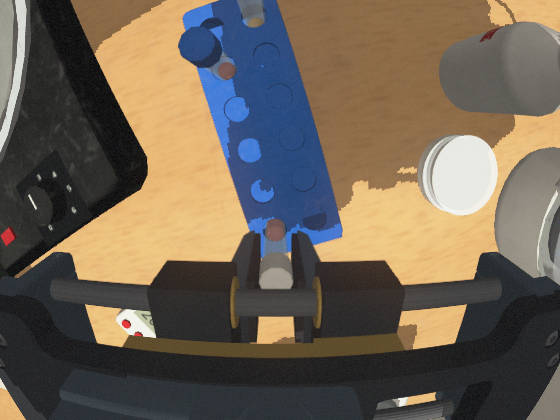

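View pics/grip_scene.png

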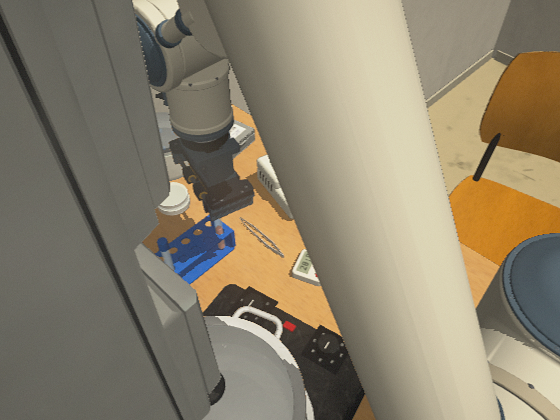

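Finger gap 0.19 means about 17.3 mm, so the cap is held. The wrist picture shows it between the pads at (276,270), with the lower end at (275,230). I'll lift, move over the cup, and look again.

```bash
python3 - <<'E'
from h import *
ctrl.line_to([.5359,.0596,.255],feed=.13)
ctrl.goto([.5712,-.1625,.255],DN)
s=ctrl.sense();print(s['t'],s['position'],s['contact_force'],s['finger_gap'])
T,im=wsnap('w4')
print(wlm(T,'tube_alone')); print(wlm(T,'cup_floor'))
s=ctrl.sense();print(s['t'],s['position'])
im=cv2.imread('pics/w4.png'); im=cv2.resize(im,None,fx=4,fy=4,interpolation=cv2.INTER_CUBIC)
a=np.linspace(0,2*PI,40)
def circ(c,r,col): cv2.polylines(im,[np.array([(wproj(T,np.array(c)+[r*np.cos(x),r*np.sin(x),0])+.5)*4 for x in a]).astype(int)],True,col,1)
circ([.5715,-.1625,.11],.019,(0,255,0));circ([.5715,-.1625,.11],.012,(0,255,255))
p=s['position'];circ([p[0],p[1],p[2]-.1033],.0075,(255,0,255)); circ([p[0],p[1],p[2]+.0288],.009,(255,0,0))
c=(wproj(T,[.5715,-.1625,.12])*4).astype(int);print(c/4)
cv2.imwrite('pics/ov_w4.png',im[max(0,c[1]-300):c[1]+300,c[0]-400:c[0]+400])
snap('top','t4');snap('scene','s4')
E
```

```text
16.35 [ 0.571  -0.1614  0.2547] [ 0.0644 -0.045   0.2699] 0.1919834557633577
[(0.69, array([ 0.5707, -0.1612,  0.1502]))]
[(0.9, array([ 0.5718, -0.1627,  0.099 ]))]
16.5 [ 0.5713 -0.1609  0.2551]
[275.75 199.5 ]
```

View pics/ov_w4.png

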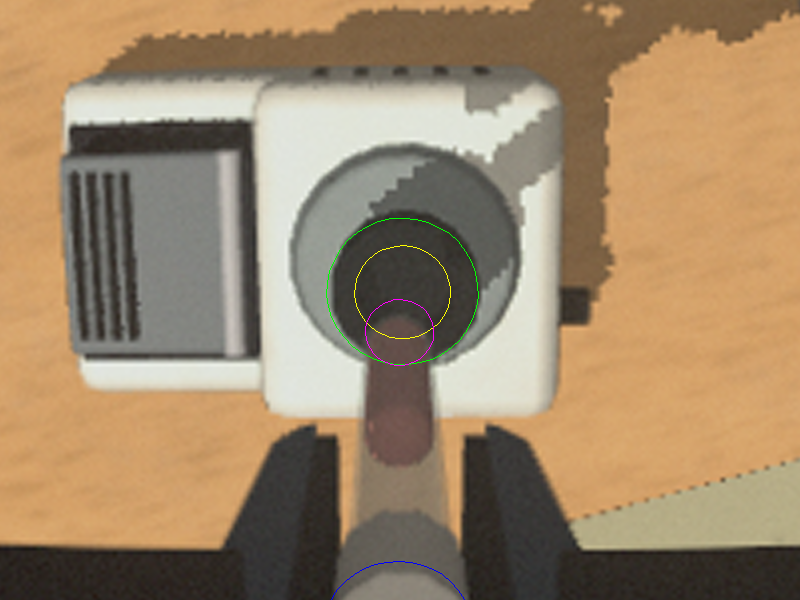

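View pics/s4.png

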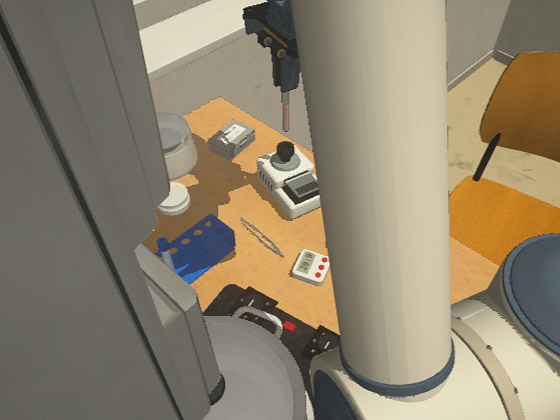

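View pics/t4.png

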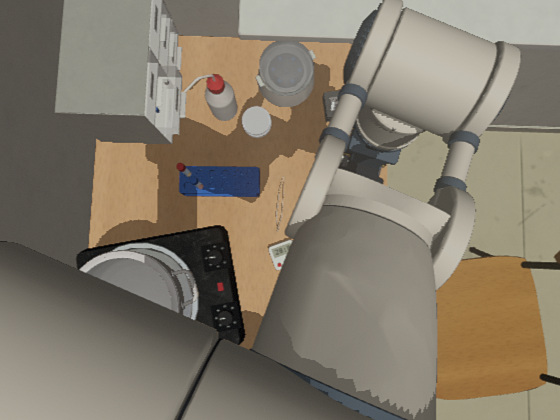

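In w4 the cup rim, centred near (399,290) in the crop, matches the predicted outline, and the tube hangs straight in the grip. The tube landmark (0.5707, −0.1612) lies under the TCP within 1 mm. I'll correct the xy, lower to just above the rim, and check.

```bash
python3 - <<'E'
from h import *
ctrl.line_to([.5716,-.1627,.222],feed=.1)
ctrl.dwell(0.2)
T,im=wsnap('w5')
print(wlm(T,'tube_alone')); print(wlm(T,'cup_floor'))
s=ctrl.sense();print(s['t'],s['position'],s['contact_force'])
im=cv2.imread('pics/w5.png'); im=cv2.resize(im,None,fx=5,fy=5,interpolation=cv2.INTER_CUBIC)
im=np.clip(im.astype(float)*1.8,0,255).astype(np.uint8)
a=np.linspace(0,2*PI,40)
def circ(c,r,col): cv2.polylines(im,[np.array([(wproj(T,np.array(c)+[r*np.cos(x),r*np.sin(x),0])+.5)*5 for x in a]).astype(int)],True,col,1)
circ([.5715,-.1625,.11],.019,(0,255,0));circ([.5715,-.1625,.11],.012,(0,255,255))
p=s['position'];circ([p[0],p[1],p[2]-.1033],.0075,(255,0,255))
c=(wproj(T,[.5715,-.1625,.12])*5).astype(int);print(c/5)
cv2.imwrite('pics/ov_w5.png',im[max(0,c[1]-300):c[1]+300,c[0]-400:c[0]+400])
snap('scene','s5')
im=cv2.imread('pics/s5.png')[90:200,220:360]; cv2.imwrite('pics/s5c.png',cv2.resize(im,None,fx=5,fy=5,interpolation=cv2.INTER_CUBIC))
E
```

```text
[(0.6, array([ 0.5725, -0.1645,  0.1171]))]
[(0.61, array([ 0.5699, -0.1633,  0.0972]))]
17.4333 [ 0.5717 -0.1628  0.2224] [-0.2595  0.6009 -0.6128]
[274.2 207.4]
```

View pics/ov_w5.png

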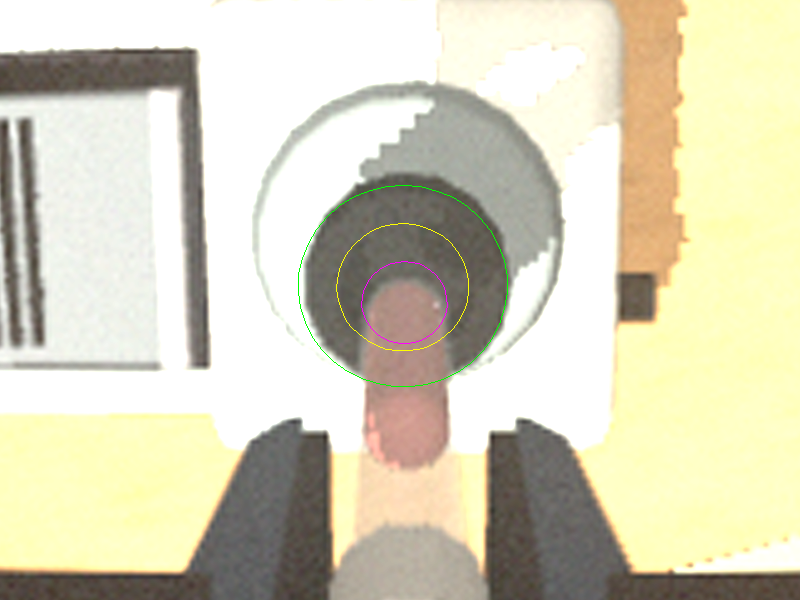

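View pics/s5c.png

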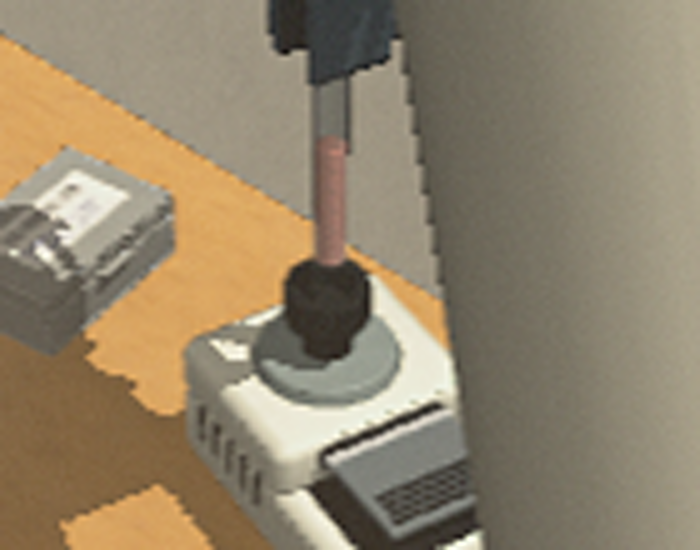

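In w5 the tube's lower end, at (404,310) in the crop, lies inside the cup's inner circle. Its front edge is about 2 mm nearer the camera than drawn, which fits a rounded end, and the scene view shows it centred over the cup. I'll lower it in with force checks.

```bash
python3 - <<'E'
from h import *
p=[.5716,-.1627]
f0=np.mean([ (ctrl.dwell(0.05),ctrl.sense()['contact_force'])[1] for _ in range(4)],axis=0); print('f0',f0); np.save('f0.npy',f0)
for z in [.207,.204,.202,.200,.199,.198]:
    ctrl.line_to(p+[z],feed=0.03)
    F=[]
    for _ in range(3): ctrl.dwell(.05); F.append(ctrl.sense()['contact_force']-f0)
    s=ctrl.sense(); f=np.mean(F,axis=0)
    print(round(s['t'],2),z,s['position'],f.round(2),s['ft_torque'].round(2),round(s['finger_gap'],3))
    if f[2]>4 or np.hypot(*f[:2])>4: break
snap('scene','s6')
im=cv2.imread('pics/s6.png')[90:200,220:360]; cv2.imwrite('pics/s6c.png',cv2.resize(im,None,fx=5,fy=5,interpolation=cv2.INTER_CUBIC))
E
```

```text
f0 [-0.0792  0.0046 -0.5824]
18.48 0.207 [ 0.5717 -0.1628  0.2072] [ 0.43 -0.24  0.04] [-0.   -0.05  0.04] 0.189
18.88 0.204 [ 0.5716 -0.1627  0.204 ] [-0.37  0.07  0.02] [-0.01 -0.09  0.02] 0.193
19.28 0.202 [ 0.5716 -0.1627  0.202 ] [-0.17 -0.09  0.73] [-0.01 -0.07  0.05] 0.19
19.68 0.2 [ 0.5717 -0.1627  0.2001] [ 0.17 -0.24  3.01] [-0.04 -0.07  0.  ] 0.188
20.08 0.199 [ 0.5716 -0.1627  0.1991] [-0.12  0.38  3.62] [-0.   -0.2   0.01] 0.189
20.48 0.198 [ 0.5716 -0.1627  0.198 ] [0.08 0.35 4.45] [-0.05 -0.1   0.02] 0.189
```

View pics/s6c.png

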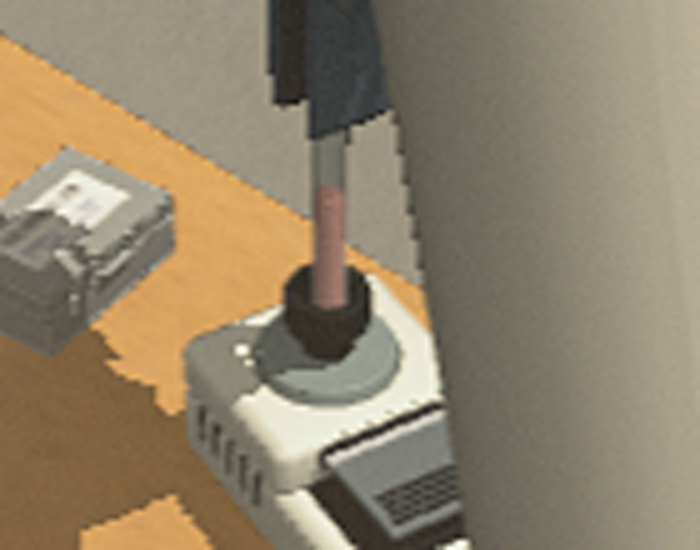

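The tube is in the cup: in the crop its lower end disappears at the cup's inside, (330,300). The force follows 1 N + 1 N/mm, putting contact at TCP z ≈ 0.2017. Now to 6 mm, then hold and check.

```bash
python3 - <<'E'
from h import *
p=[.5716,-.1627]; f0=np.load('f0.npy')
ctrl.line_to(p+[.1957],feed=0.02)
F=[]
for _ in range(24): ctrl.dwell(.05); F.append(ctrl.sense()['contact_force']-f0)
s=ctrl.sense(); print(s['t'],s['position'],np.mean(F,axis=0),np.std(F,axis=0),s['finger_gap'],s['ft_torque'])
snap('scene','s7'); T,im=wsnap('w7')
print(wlm(T,'tube_alone'),wlm(T,'cup_floor'))
im=cv2.imread('pics/s7.png')[90:200,220:360]; cv2.imwrite('pics/s7c.png',cv2.resize(im,None,fx=5,fy=5,interpolation=cv2.INTER_CUBIC))
E
```

```text
22.0 [ 0.5717 -0.1627  0.1959] [-0.0761  0.0373  6.8567] [0.5289 0.4646 0.3513] 0.1903441969997303 [ 0.0111 -0.0729 -0.003 ]
[(0.92, array([ 0.5751, -0.1621,  0.094 ])), (0.25, array([ 0.4934, -0.138 ,  0.0621]))] [(0.65, array([ 0.5711, -0.1608,  0.0922]))]
```

View pics/s7c.png

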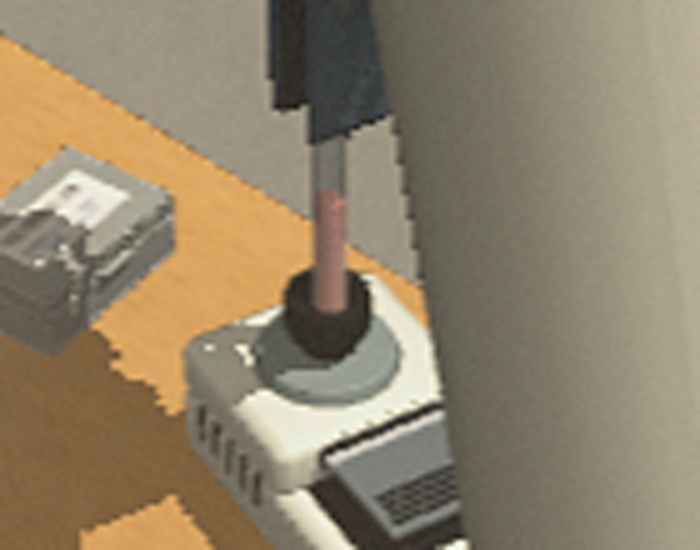

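View pics/w7.png

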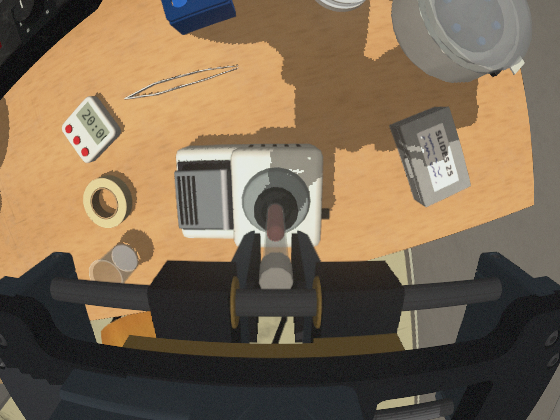

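The push is 6.9 N, about 5.9 mm, and the cup-floor landmark has dropped to 0.092 m as it should. The tube stands upright in the cup at (275,210) in w7, with the paddle up and the beaker and timer in place. I'll hold, recheck and hand in.

```bash
python3 - <<'E'
from h import *
f0=np.load('f0.npy'); ctrl.dwell(3.0); F=[]
for _ in range(20): ctrl.dwell(.05); F.append(ctrl.sense()['contact_force']-f0)
s=ctrl.sense(); f=np.mean(F,axis=0); print(s['t'],s['position'],f,s['finger_gap'])
T,im=wsnap('w8'); print(wlm(T,'cup_floor')); snap('top','t8')
print([lm('top',t) for t in ['timer','beaker','tube_other_0']])
if 6<f[2]<8: print(hand_in())
E
```

```text
26.2 [ 0.5717 -0.1627  0.1959] [0.0373 0.1311 6.599 ] 0.18831547140836136
[(0.56, array([ 0.5693, -0.1633,  0.0958]))]
[[(0.57, array([ 0.3782, -0.0314, -0.0014]))], [], [(0.67, array([0.5653, 0.2061, 0.0025])), (0.42, array([0.528 , 0.1766, 0.0012]))]]
the job is handed in; nothing more can be done
None
```

I handed the job in at about 26 s, with the arm still gripping the tube and holding the cup down about 6 mm.

- **Paddle:** I pressed it with the shut fingertips until the force jumped from 8 to 22 N at 56.3 mm above the table, where 56.4 mm is the stop. A picture after release shows it back up.
- **Tube and cup:** I gripped the lone white-capped tube by its cap and lowered it into the cup. I pressed to 5.8 mm below where the tube touched the cup floor, and held it for more than 4 s.
- **Last force check:** The push read 6.6–6.9 N where about 7 N is right for 6 mm. The gripper opening was steady at 0.19, so the grip did not slip.
- **Other things:** The timer and the two other tubes read within about 5 mm of their first positions, the networks' usual scatter. The beaker was not found in the last top picture, but the wrist view taken about 4 s earlier shows it standing.
- **Disagreements:** The last cup-floor reading was 95.8 mm, against 92.2 mm just before and 92 mm expected. That is within the network's 4 mm error, so I relied on force and arm position instead. The first top-view "mixer" reading was a false hit on the rack, and I ignored it.

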